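Open the sample hatch and hold its index plunger clear

TASK

Let the vial tray out of the sample hatch for me: raise the clear front sash by its bar handle right up to its upper stop and let go of it there (it stays up), and only then pull the black knob of the sprung index plunger beside the box fully up out of its hole, so that the tray rolls out under the sash to its front stop. Finish while still gripping the knob with the plunger held fully up, because I am going to slide the tray by hand and the pin must not drop into a hole. Leave the other things on the bench where they are.

Things in the scene. Friction and masses are not known exactly. Their poses are not given: they have to be found in the camera images.
- hatch: sample hatch, fixed, placed anew each run: base plate 260 (x) x 300 (y) x 10 mm with a clear box. Origin: on the worktop under the plate's middle (5 mm to its left); +x to the hatch's back, -x to the sash in front, +y left. Box: x -120..130, y -45..135, roof 143 mm high; grey collar on it at (68, 45), radius 42, top 173. Two sash guides at x -110, y -50 and 140, 277 mm high, 162 mm apart
- sash (a joint): height of the sash above shut, m: 0 shut, 0.110 at the upper stop; moves straight up. Counterbalanced: it stays where it is left; about 4 N moves it either way, plus drag of 15 N per m/s. Starts shut or up to 25 mm open. Lowered, it blocks the tray
- sash_handle (a point): middle of the sash's black bar handle: round, diameter 12 mm, 120 mm long, along the hatch's y, 28 mm clear above the sash's top rail, on two 9 mm posts 48 mm either side of the middle; free in front, behind and above. At hatch x -110, y 45 mm, height 170 mm with the sash shut; rises with it
- index_pin (a joint): lift of the index plunger, m: 0 seated in its hole, 0.013 fully up at its stop; moves straight up. Its spring pulls it down with 8 N seated, 13 N fully up; it does not stay up by itself. The pin's tip is out of the hole from about 0.009
- index_knob (a point): middle of the plunger's black round knob: diameter 24 mm, 25 mm tall, axis vertical; at hatch x 0, y -110 mm, height 112 mm when seated. Under it a steel sleeve of diameter 15 mm (top at 97 mm) on a dark bracket, top at 81 mm, 44 mm long in x. The box's right side is 65 mm to its left (+y); free in front, behind and above
- tray (a joint): travel of the blue vial tray down its sloping runners to the front (hatch -x), m: 0 locked in the box, 0.100 at its front stop. Rolls out by its own weight in about 1 s once the pin is clear and the sash up. Its steel index bar has two seat holes: one under the pin with the tray in, one with it at the front stop
- pp_beaker_1l: bystander: translucent open one-litre beaker, 121x125x142 mm; origin at the centre of its underside
- steel_cup: bystander: plain steel cup, 84x84x92 mm; origin at the centre of its underside
- timer: bystander: white kitchen-style timer lying flat, 58x94x23 mm; origin at the centre of its underside
- tip_box: bystander: blue pipette-tip box, 84x122x54 mm; origin at the centre of its underside
- wash_bottle: bystander: squeeze wash bottle with red swan neck, 68x119x208 mm; origin at the centre of its underside
- glass_beaker: bystander: small glass beaker, 56x58x70 mm; origin at the centre of its underside
- marker: bystander: black and white marker pen lying flat, 14x131x15 mm; origin at the centre of its underside
- ph_box: bystander: small white and red paper-strip box, 46x62x22 mm; origin at the centre of its underside

How it is judged:
By the outcome, as a careful person would: the job done as asked, in the order asked, and still so for the second after the job is handed in, while the arm keeps its last pose, push and grip.
It also fails if it takes over 50 s, if anything falls off the work surface, if the arm or the gripper's body presses on something with over 40 N, if the wrist force passes 120 N, or if a joint passes its speed limit or range.

ROBOT

A 7-joint arm with a two-finger parallel gripper is mounted at the origin on a cart in front of the work surface, level with it; the furniture and walls round the work are solid. World frame = base frame: x ahead of the robot, y to its left, z up, the work surface at z = 0. Lengths are in mm, angles in rad, forces in N, time in s.
With the tool pointing down it reaches from about 350 to 900 mm from the base axis. Payload 8.1 kg.
Tool frame: the origin (TCP) lies at the very end of the fingers, on their centre line; the grasp point (between the pads) lies 19 mm behind it (manip.hold_point_z is the distance from the TCP to the grasp point, in mm); z points along the fingers, y is the direction in which the jaws open and shut (so a half turn about z gives the same grasp; the last joint's range is limited). The gripper opens to 92 mm and grips with 3 to 60 N. Pads are 19 mm wide; open, the fingers measure 130 mm over their backs; the gripper's body (75 mm by 190 mm) begins 47 mm behind the grasp point.
Start: joints at [-1.251, 0.434, 0.025, 1.573, -0.012, 1.134, -0.075], TCP at [256.475, 569.967, 226.742] pointing down, gripper open.
Joint ranges: [-2.62, 2.62], [-0.44, 2.09], [-1.27, 1.32], [0.08, 2.57], [-1.32, 4.46], [0.12, 2], [-2.74, 2.74]. Speed limits (rad/s): [2.22, 2.22, 3.01, 3.01, 3.14, 3.14, 3.14].

INTERFACE

Orientations are given as a rotation vector (axis times angle).
In Python, from workcell import manip, optics gives the robot as it stands.
- The arm moves only by the tool carry_out, never from a script. Its argument "increments" is a list of rows, each an object of numbers: "grip": the finger opening in cm, from 0 to 9.18; "dx", "dy", "dz": the shift along the tool's x, y, z in cm; "wx", "wy", "wz": the turn, a rotation vector about the tool's x, y, z in rad. A call has 1 to 12 rows; each row shifts and turns the pose as measured when the row begins, along the tool's axes as they then stand; what a row does not reach is not made up. A row lasts 1/12 s, in which the tool goes at most 41.7 mm and 7.16 degrees, less where a joint would pass 70% of its speed; a pose out of reach is approached as far as the arm can. A call with a gripper value outside its range is refused whole. The fingers move at their own pace and stop on an object; "newtons" is the grip in N (left out, the last holds). Time passes only in rows, so rows that do not move let the fingers close. It gives the time, the measured TCP pose, the force and the opening at its end, in the units of the state.
- manip.state(): the state, without advancing time (a new reading comes with each control period).
- optics.grab_frame(name): name is "scene" or "top" or "wrist"; returns (picture, depth): 420x560x3 uint8, blue, green, red; 420x560 float32, mm along the optical axis (not along the pixel's ray), 0 where there is no reading.
- optics.camera_model(name): a dict with "intrinsics" (3x3 intrinsics, pixels), "cam_to_world" (4x4, takes a point from camera to world coordinates). Camera axes: x right, y down, z forward; pixel columns grow to the right and rows downward; lengths in mm; the calibration is good to about 2 mm. The wrist camera is an equidistant fisheye: a pixel r from the principal point sees the ray r / f radians off the axis. A picture is of the moment at which its call begins: read the wrist's pose just before it. camera_model takes no time and is no camera call; for the wrist camera it gives the pose at the moment of the call.
- manip.sign_off(): hands the job in, once; it reports no verdict.
The state is a dict: "clock": time; "joint_pos": joint angles; "joint_vel": joint speeds; "effort": joint torques, N m; "eef_pos": TCP position; "tool_rot": TCP orientation; "ft_force": force on the tool from outside, world axes, zero at the start; "ft_torque": the same for the moment, N m; "gripper_width": opening from 0.0 (shut) to 1.0 (fully open).
Only numpy, scipy, OpenCV 4.12 (cv2) and the standard library are available. Lean on these libraries where they do the work, as an engineer would, in place of code of your own. Each camera call takes 0.05 s, during which the arm holds its last target.

## Working session

There is one attempt and no reset: what is moved stays moved. The work goes in short steps, Python scripts to look and compute and a tool call to move; the robot and the scene stay as the last step left them, time stands still between calls to the robot, and variables do not carry over. Pictures are saved under pics/ and viewed, and the job is handed in when it is done.

Besides the shell and the picture viewer there is one more tool, called after "Emit:" by a JSON object that holds its "fn" and its "kwargs". carry_out: Moves the arm, as the interface text tells. Its arguments: {"type":"object","properties":{"increments":{"type":"array","items":{"type":"object","properties":{"grip":{"type":"number"},"dx":{"type":"number"},"dy":{"type":"number"},"dz":{"type":"number"},"wx":{"type":"number"},"wy":{"type":"number"},"wz":{"type":"number"}}}},"newtons":{"type":"number"}},"required":["increments"]}

```bash
mkdir -p pics; ls
python3 - <<'E'
from workcell import manip, optics
import cv2, numpy as np
print(manip.state())
for n in ["scene","top","wrist"]:
    m=optics.camera_model(n); print(n,m)
    p,d=optics.grab_frame(n); cv2.imwrite(f"pics/{n}0.png",p); np.save(f"pics/{n}0.npy",d)
E
```

```text
pics
{'clock': 0.0, 'joint_pos': array([-1.25060084,  0.4351802 ,  0.02496044,  1.57409367, -0.01158171,
        1.13398153, -0.07509863]), 'joint_vel': array([-1.18507689e-04,  6.24420424e-05,  1.76691211e-03,  8.67094367e-04,
       -1.25776029e-03, -8.34834532e-04,  1.76647232e-03]), 'effort': array([-4.93727657e-04, -6.67837715e+01,  9.84429494e-01, -3.14462435e+01,
       -6.06928929e-02,  4.28438641e-02,  2.60719889e-04]), 'eef_pos': array([256.2888965 , 569.48453728, 225.97272237]), 'tool_rot': array([-6.59229618e-01, -3.07147150e+00,  2.36926506e-03]), 'ft_force': array([ 0.54840814,  0.83141014, -0.40730966]), 'ft_torque': array([ 0.00766455,  0.01377753, -0.00810848]), 'gripper_width': 0.9984584522334907}
scene {'intrinsics': array([[458.24359498,   0.        , 273.88923846],
       [  0.        , 458.24359498, 199.68885261],
       [  0.        ,   0.        ,   1.        ]]), 'cam_to_world': array([[ 5.64234432e-01, -5.91120490e-01,  5.76381880e-01,
        -2.82093122e+02],
       [-8.25424115e-01, -3.88888731e-01,  4.09195046e-01,
        -6.05822174e+02],
       [-1.77
[... 524 characters left out ...]
  [-8.87691269e-03, -5.41442023e-02, -9.98493668e-01,
         1.56138625e+03],
       [ 0.00000000e+00,  0.00000000e+00,  0.00000000e+00,
         1.00000000e+00]])}
wrist {'intrinsics': array([[325.1922621 ,   0.        , 281.76521964],
       [  0.        , 325.1922621 , 211.95471212],
       [  0.        ,   0.        ,   1.        ]]), 'cam_to_world': array([[ 4.10518076e-01,  8.68467119e-01,  2.77920443e-01,
         1.81298615e+02],
       [ 9.11851203e-01, -3.90479277e-01, -1.26701688e-01,
         6.03640895e+02],
       [-1.51407589e-03,  3.05435424e-01, -9.52211589e-01,
         3.84262603e+02],
       [ 0.00000000e+00,  0.00000000e+00,  0.00000000e+00,
         1.00000000e+00]])}
```

View pics/scene0.png

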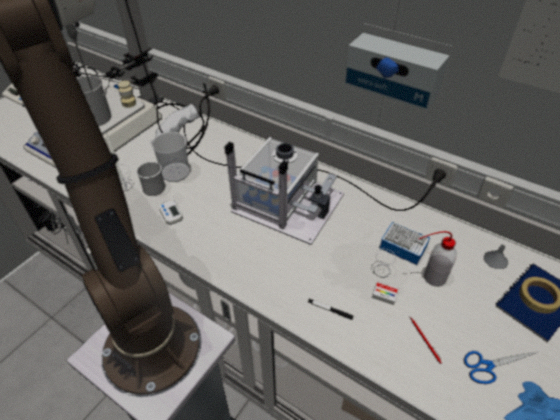

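View pics/top0.png

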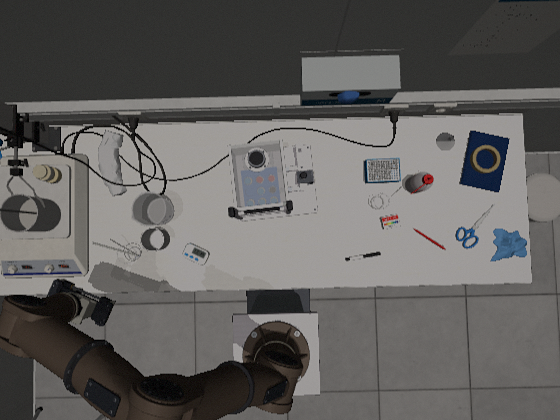

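View pics/wrist0.png

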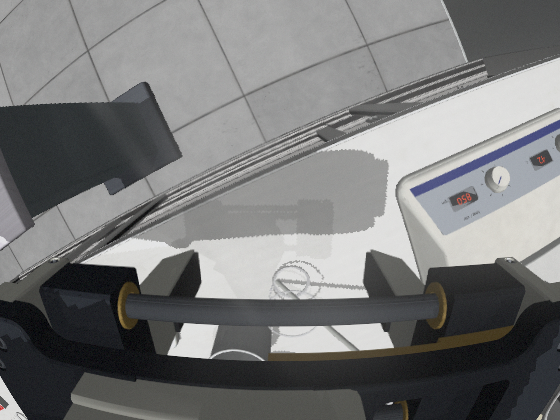

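Run:
```python
import cv2
a=cv2.imread("pics/top0.png")[130:230,215:335]; b=cv2.imread("pics/scene0.png")[125:250,215:350]
a=cv2.resize(a,(480,400),interpolation=cv2.INTER_NEAREST);cv2.imwrite("pics/topz.png",a)
b=cv2.resize(b,(540,500),interpolation=cv2.INTER_NEAREST);cv2.imwrite("pics/scenez.png",b)
```

```text
(no output)
```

View pics/topz.png

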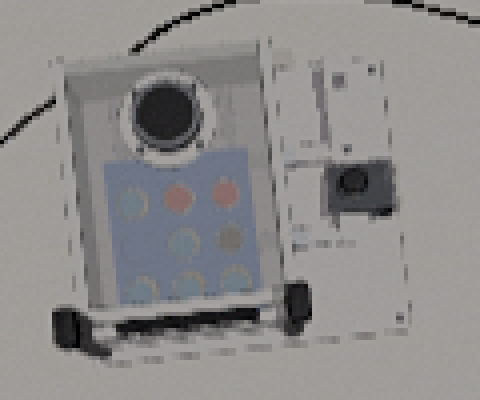

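View pics/scenez.png

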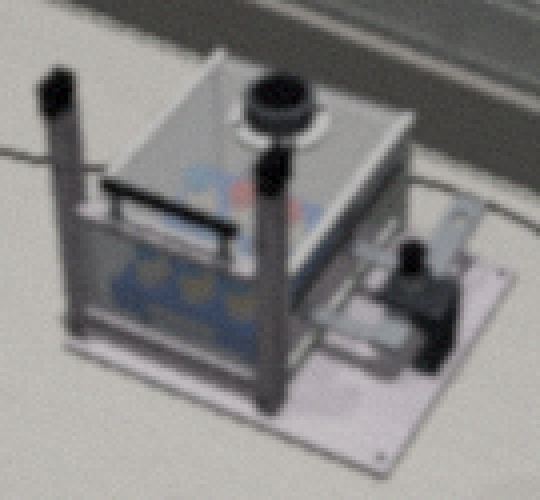

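```bash
cat > h.py <<'E'
from workcell import manip, optics
import numpy as np
def ray(n,u,v):
    m=optics.camera_model(n);K=m["intrinsics"];T=m["cam_to_world"]
    d=T[:3,:3]@np.linalg.inv(K)@[u,v,1]; return T[:3,3],d
def plane(n,u,v,z):
    o,d=ray(n,u,v); return o+d*(z-o[2])/d[2]
def tri(u1,v1,u2,v2):
    o1,d1=ray("top",u1,v1);o2,d2=ray("scene",u2,v2)
    A=np.stack([d1,-d2],1);s=np.linalg.lstsq(A,o2-o1,rcond=None)[0]
    a=o1+s[0]*d1;b=o2+s[1]*d2;return (a+b)/2,np.linalg.norm(a-b)
E
python3 - <<'E'
from h import *
import cv2
np.set_printoptions(precision=1,suppress=True)
print("guides top",plane("top",232,212,277),plane("top",289.25,206.25,277))
sg=[(215+57/4,125+85/4),(215+275/4,125+158/4)]
print("guides scene",[plane("scene",*p,277) for p in sg])
print("knob top",plane("top",303.7,175,124), plane("scene",215+411/4,125+243/4,124))
print("handle L",tri(243.75,210.5,241.25,171.5)); print("handle R",tri(280,208.5,273.75,183))
print("baseplate corners",plane("scene",215+388/4,125+475/4,10),plane("top",215+408/4,130+328/4,10),plane("top",215+383/4,130+62/4,10))
d=np.load("pics/top0.npy"); 
def pt(n,u,v):
    o,r=ray(n,u,v); return o+r*np.load(f"pics/{n}0.npy")[v,u]
for u in range(236,292,4): print(u,[ (r,pt("top",u,r)[2].round(0)) for r in range(206,214)])
print([pt("top",u,v) for u in (302,303,304,305) for v in (174,175,176)])
p=cv2.imread("pics/scene0.png")
E
```

```text
guides top [515.6 118.9 277. ] [528.8 -59.1 277. ]
guides scene [array([511.2, 113.1, 277. ]), array([530.3, -65.9, 277. ])]
knob top [ 647.3 -114.9  124. ] [ 651.9 -113.1  124. ]
handle L (array([526.4,  90.6, 177.9]), np.float64(2.736554307647957))
handle R (array([528.7, -30.3, 189.4]), np.float64(1.4515957070752332))
baseplate corners [ 523.4 -174.8   10. ] [ 523.2 -166.7   10. ] [ 775.2 -150.8   10. ]
236 [(206, np.float64(143.0)), (207, np.float64(144.0)), (208, np.float64(145.0)), (209, np.float64(212.0)), (210, np.float64(185.0)), (211, np.float64(145.0)), (212, np.float64(117.0)), (213, np.float64(123.0))]
240 [(206, np.float64(137.0)), (207, np.float64(143.0)), (208, np.float64(143.0)), (209, np.float64(145.0)), (210, np.float64(144.0)), (211, np.float64(156.0)), (212, np.float64(156.0)), (213, np.float64(152.0))]
244 [(206, np.float64(144.0)), (207, np.float64(144.0)), (208, np.float64(143.0)), (209, np.float64(137.0)), (210, np.float64(194.0)), (211, np.float64(1561.0)), (212, np.float64(192.0)), (213, np.float64(1561.0))]
248 [(206, np.float64(144.0)), (207, np.float64(1
[... 1967 characters left out ...]
np.float64(56.0)), (211, np.float64(45.0)), (212, np.float64(13.0)), (213, np.float64(8.0))]
288 [(206, np.float64(278.0)), (207, np.float64(275.0)), (208, np.float64(277.0)), (209, np.float64(277.0)), (210, np.float64(205.0)), (211, np.float64(147.0)), (212, np.float64(88.0)), (213, np.float64(34.0))]
[array([ 650.3, -108.9,  128.5]), array([ 646.4, -108.6,  131.7]), array([ 644.2, -109. ,  122.8]), array([ 650.8, -112.6,  124.4]), array([ 646.8, -112.3,  128.3]), array([ 643.2, -112.1,  129. ]), array([ 650.1, -115.8,  128.6]), array([ 646.8, -115.8,  127.7]), array([ 644.4, -116.1,  120.1]), array([ 438.8,  -38.2, 1561.4]), array([ 647.3, -119.5,  123.6]), array([ 643.8, -119.4,  123.2])]
```

```bash
cat >> h.py <<'E'
from scipy.spatial.transform import Rotation as Ro
def pose():
    s=manip.state(); return np.array(s["eef_pos"]),Ro.from_rotvec(s["tool_rot"])
def targetR(yaw):
    c,s=np.cos(yaw),np.sin(yaw)
    return Ro.from_matrix(np.array([[-s,c,0],[c,s,0],[0,0,-1]]).T.T)
def plan(p1,yaw,n,p0=None,R0=None):
    if p0 is None:p0,R0=pose()
    R1=targetR(yaw); w=(R0.inv()*R1).as_rotvec()
    print("turn tool",w.round(3),"dist",np.linalg.norm(p1-p0).round(1))
    step=np.array(p1-p0)/n; R=R0
    for i in range(n):
        d=R.inv().apply(step)/10; R=R*Ro.from_rotvec(w/n)
        print('{"dx":%.2f,"dy":%.2f,"dz":%.2f,"wx":%.3f,"wy":%.3f,"wz":%.3f},'%(*d,*(w/n)))
E
python3 - <<'E'
from h import *
p0,R0=pose(); print(R0.as_matrix().round(3), targetR(0.08).as_matrix().round(3))
p1=p0+[0,0,105]
plan(np.array([520,31,325]),0.08,18,p1,R0)
E
```

```text
[[-0.912  0.41  -0.   ]
 [ 0.41   0.912 -0.001]
 [-0.    -0.001 -1.   ]] [[-0.08   0.997  0.   ]
 [ 0.997  0.08   0.   ]
 [ 0.     0.    -1.   ]]
turn tool [-1.000e-03  1.000e-03  1.068e+00] dist 599.7
{"dx":-2.56,"dy":-2.13,"dz":0.04,"wx":-0.000,"wy":0.000,"wz":0.059},
{"dx":-2.69,"dy":-1.97,"dz":0.04,"wx":-0.000,"wy":0.000,"wz":0.059},
{"dx":-2.80,"dy":-1.81,"dz":0.04,"wx":-0.000,"wy":0.000,"wz":0.059},
{"dx":-2.90,"dy":-1.64,"dz":0.04,"wx":-0.000,"wy":0.000,"wz":0.059},
{"dx":-2.99,"dy":-1.47,"dz":0.04,"wx":-0.000,"wy":0.000,"wz":0.059},
{"dx":-3.07,"dy":-1.29,"dz":0.04,"wx":-0.000,"wy":0.000,"wz":0.059},
{"dx":-3.14,"dy":-1.10,"dz":0.04,"wx":-0.000,"wy":0.000,"wz":0.059},
{"dx":-3.20,"dy":-0.91,"dz":0.04,"wx":-0.000,"wy":0.000,"wz":0.059},
{"dx":-3.25,"dy":-0.72,"dz":0.04,"wx":-0.000,"wy":0.000,"wz":0.059},
{"dx":-3.29,"dy":-0.53,"dz":0.04,"wx":-0.000,"wy":0.000,"wz":0.059},
{"dx":-3.32,"dy":-0.33,"dz":0.03,"wx":-0.000,"wy":0.000,"wz":0.059},
{"dx":-3.33,"dy":-0.13,"dz":0.03,"wx":-0.000,"wy":0.000,"wz":0.059},
{"dx":-3.33,"dy":0.06,"dz":0.03,"wx":-0.000,"wy":0.000,"wz":0.059},
{"dx":-3.32,"dy":0.26,"dz":0.03,"wx":-0.000,"wy":0.000,"wz":0.059},
{"dx":-3.30,"dy":0.46,"dz":0.03,"wx":-0.000,"wy":0.000,"wz":0.059},
{"dx":-3.27,"dy":0.65,"dz":0.03,"wx":-0.000,"wy":0.000,"wz":0.059},
{"dx":-3.22,"dy":0.85,"dz":0.03,"wx":-0.000,"wy":0.000,"wz":0.059},
{"dx":-3.17,"dy":1.03,"dz":0.03,"wx":-0.000,"wy":0.000,"wz":0.059},
```

Emit:
{"fn": "carry_out", "kwargs": {"increments": [{"dz": -2.7}, {"dz": -2.7}, {"dz": -2.7}, {"dz": -2.7}, {"dx": -2.6, "dy": -2.1, "wz": 0.06}, {"dx": -2.7, "dy": -2.0, "wz": 0.06}, {"dx": -2.8, "dy": -1.8, "wz": 0.06}, {"dx": -2.9, "dy": -1.6, "wz": 0.06}, {"dx": -3.0, "dy": -1.5, "wz": 0.06}, {"dx": -3.1, "dy": -1.3, "wz": 0.06}, {"dx": -3.1, "dy": -1.1, "wz": 0.06}, {"dx": -3.2, "dy": -0.9, "wz": 0.06}]}}

```text
invalid input
```

Run:
```python
from h import *
plan(np.array([520,31,325]),0.08,11)
```

```text
turn tool [-1.000e-03  1.000e-03  1.068e+00] dist 607.8
{"dx":-4.20,"dy":-3.48,"dz":-0.89,"wx":-0.000,"wy":0.000,"wz":0.097},
{"dx":-4.51,"dy":-3.06,"dz":-0.90,"wx":-0.000,"wy":0.000,"wz":0.097},
{"dx":-4.79,"dy":-2.61,"dz":-0.90,"wx":-0.000,"wy":0.000,"wz":0.097},
{"dx":-5.02,"dy":-2.13,"dz":-0.90,"wx":-0.000,"wy":0.000,"wz":0.097},
{"dx":-5.20,"dy":-1.63,"dz":-0.90,"wx":-0.000,"wy":0.000,"wz":0.097},
{"dx":-5.34,"dy":-1.12,"dz":-0.90,"wx":-0.000,"wy":0.000,"wz":0.097},
{"dx":-5.42,"dy":-0.60,"dz":-0.90,"wx":-0.000,"wy":0.000,"wz":0.097},
{"dx":-5.45,"dy":-0.07,"dz":-0.90,"wx":-0.000,"wy":0.000,"wz":0.097},
{"dx":-5.43,"dy":0.46,"dz":-0.90,"wx":-0.000,"wy":0.000,"wz":0.097},
{"dx":-5.36,"dy":0.98,"dz":-0.90,"wx":-0.000,"wy":0.000,"wz":0.097},
{"dx":-5.24,"dy":1.50,"dz":-0.90,"wx":-0.000,"wy":0.000,"wz":0.097},
```

Emit:
{"fn": "carry_out", "kwargs": {"increments": [{"dx": 0, "dy": 0, "dz": -2.7, "wx": 0, "wy": 0, "wz": 0, "grip": 9}, {"dx": 0, "dy": 0, "dz": -2.7, "wx": 0, "wy": 0, "wz": 0, "grip": 9}, {"dx": 0, "dy": 0, "dz": -2.7, "wx": 0, "wy": 0, "wz": 0, "grip": 9}, {"dx": 0, "dy": 0, "dz": -2.7, "wx": 0, "wy": 0, "wz": 0, "grip": 9}, {"dx": -2.6, "dy": -2.1, "dz": 0, "wx": 0, "wy": 0, "wz": 0.06, "grip": 9}, {"dx": -2.7, "dy": -2.0, "dz": 0, "wx": 0, "wy": 0, "wz": 0.06, "grip": 9}, {"dx": -2.8, "dy": -1.8, "dz": 0, "wx": 0, "wy": 0, "wz": 0.06, "grip": 9}, {"dx": -2.9, "dy": -1.6, "dz": 0, "wx": 0, "wy": 0, "wz": 0.06, "grip": 9}, {"dx": -3.0, "dy": -1.5, "dz": 0, "wx": 0, "wy": 0, "wz": 0.06, "grip": 9}, {"dx": -3.1, "dy": -1.3, "dz": 0, "wx": 0, "wy": 0, "wz": 0.06, "grip": 9}, {"dx": -3.1, "dy": -1.1, "dz": 0, "wx": 0, "wy": 0, "wz": 0.06, "grip": 9}, {"dx": -3.2, "dy": -0.9, "dz": 0, "wx": 0, "wy": 0, "wz": 0.06, "grip": 9}]}}

```text
clock: 1.15
eef_pos: [370.1, 325.3, 334.9]
tool_rot: [-1.377, -2.82, 0.014]
ft_force: [-0.2, -0.3, 0.4]
gripper_width: 0.976
```

Run:
```python
from h import *
plan(np.array([520,31,328]),0.08,11)
```

```text
turn tool [-0.009  0.004  0.582] dist 330.3
{"dx":-2.95,"dy":-0.57,"dz":0.07,"wx":-0.001,"wy":0.000,"wz":0.053},
{"dx":-2.97,"dy":-0.41,"dz":0.07,"wx":-0.001,"wy":0.000,"wz":0.053},
{"dx":-2.99,"dy":-0.26,"dz":0.07,"wx":-0.001,"wy":0.000,"wz":0.053},
{"dx":-3.00,"dy":-0.10,"dz":0.07,"wx":-0.001,"wy":0.000,"wz":0.053},
{"dx":-3.00,"dy":0.06,"dz":0.07,"wx":-0.001,"wy":0.000,"wz":0.053},
{"dx":-2.99,"dy":0.22,"dz":0.06,"wx":-0.001,"wy":0.000,"wz":0.053},
{"dx":-2.98,"dy":0.38,"dz":0.06,"wx":-0.001,"wy":0.000,"wz":0.053},
{"dx":-2.95,"dy":0.54,"dz":0.06,"wx":-0.001,"wy":0.000,"wz":0.053},
{"dx":-2.92,"dy":0.69,"dz":0.06,"wx":-0.001,"wy":0.000,"wz":0.053},
{"dx":-2.88,"dy":0.85,"dz":0.06,"wx":-0.001,"wy":0.000,"wz":0.053},
{"dx":-2.83,"dy":1.00,"dz":0.06,"wx":-0.001,"wy":0.000,"wz":0.053},
```

Emit:
{"fn": "carry_out", "kwargs": {"increments": [{"dx": -2.9, "dy": -0.6, "dz": 0.1, "wx": 0, "wy": 0, "wz": 0.053, "grip": 9}, {"dx": -3.0, "dy": -0.4, "dz": 0.1, "wx": 0, "wy": 0, "wz": 0.053, "grip": 9}, {"dx": -3.0, "dy": -0.3, "dz": 0.1, "wx": 0, "wy": 0, "wz": 0.053, "grip": 9}, {"dx": -3.0, "dy": -0.1, "dz": 0.1, "wx": 0, "wy": 0, "wz": 0.053, "grip": 9}, {"dx": -3.0, "dy": 0.1, "dz": 0.1, "wx": 0, "wy": 0, "wz": 0.053, "grip": 9}, {"dx": -3.0, "dy": 0.2, "dz": 0.1, "wx": 0, "wy": 0, "wz": 0.053, "grip": 9}, {"dx": -3.0, "dy": 0.4, "dz": 0, "wx": 0, "wy": 0, "wz": 0.053, "grip": 9}, {"dx": -3.0, "dy": 0.5, "dz": 0, "wx": 0, "wy": 0, "wz": 0.053, "grip": 9}, {"dx": -2.9, "dy": 0.7, "dz": 0, "wx": 0, "wy": 0, "wz": 0.053, "grip": 9}, {"dx": -2.8, "dy": 0.9, "dz": 0, "wx": 0, "wy": 0, "wz": 0.053, "grip": 9}, {"dx": -2.8, "dy": 1.0, "dz": 0, "wx": 0, "wy": 0, "wz": 0.053, "grip": 9}, {"dx": 0, "dy": 0, "dz": 0, "wx": 0, "wy": 0, "wz": 0, "grip": 9}]}}

```text
clock: 2.15
eef_pos: [519.7, 4.6, 329.1]
tool_rot: [2.179, 2.262, -0.017]
ft_force: [0.2, 0.4, 0.8]
gripper_width: 0.981
```

Run:
```python
from h import *
import cv2
plan(np.array([525,31,320]),0.08,2)
print(optics.camera_model("wrist"))
for n in ["scene","wrist"]:
    p,d=optics.grab_frame(n); cv2.imwrite(f"pics/{n}1.png",p); np.save(f"pics/{n}1.npy",d)
```

```text
turn tool [-0.007  0.008 -0.043] dist 28.4
{"dx":1.31,"dy":0.32,"dz":0.44,"wx":-0.004,"wy":0.004,"wz":-0.021},
{"dx":1.30,"dy":0.35,"dz":0.45,"wx":-0.004,"wy":0.004,"wz":-0.021},
{'intrinsics': array([[325.1922621 ,   0.        , 281.76521964],
       [  0.        , 325.1922621 , 211.95471212],
       [  0.        ,   0.        ,   1.        ]]), 'cam_to_world': array([[ 9.99290995e-01,  3.72714164e-02,  5.32439778e-03,
         5.18158235e+02],
       [ 3.70693303e-02, -9.49258747e-01, -3.12303852e-01,
         8.85680580e+01],
       [-6.58577575e-03,  3.12279799e-01, -9.49967344e-01,
         4.86674575e+02],
       [ 0.00000000e+00,  0.00000000e+00,  0.00000000e+00,
         1.00000000e+00]])}
```

View pics/wrist1.png

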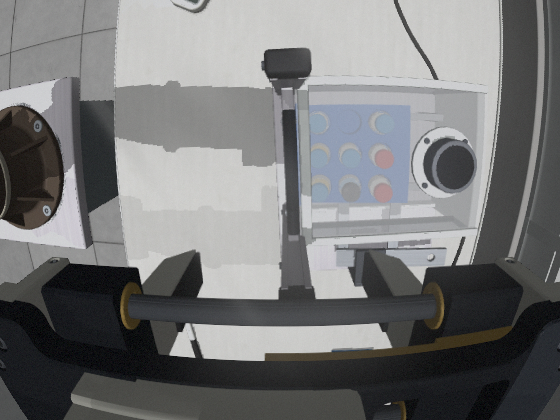

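View pics/scene1.png

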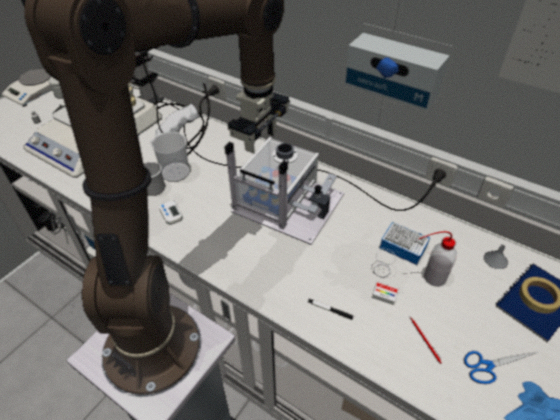

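```bash
cat >> h.py <<'E'
def wplane(u,v,z,T=None):
    m=optics.camera_model("wrist");K=m["intrinsics"];T=m["cam_to_world"] if T is None else T
    x,y=u-K[0,2],v-K[1,2];r=np.hypot(x,y);th=r/K[0,0]
    d=T[:3,:3]@np.array([x/r*np.sin(th),y/r*np.sin(th),np.cos(th)]); o=T[:3,3]
    return o+d*(z-o[2])/d[2]
E
python3 - <<'E'
from h import *
import cv2
np.set_printoptions(precision=1,suppress=True)
p=cv2.imread("pics/wrist1.png"); g=p.max(2)
pts=[]
for v in range(112,234,6):
    c=[u for u in range(280,303) if g[v,u]<50]
    if c: pts.append(((c[0]+c[-1])/2,v,len(c)))
a=np.array(pts);print(a[:,2])
w=np.array([wplane(u,v,187) for u,v,_ in a]); f=np.polyfit(w[:,1],w[:,0],1);print(w[[0,-1]],f)
for z in (180,187,194): print(z,wplane(289,108,z),wplane(293,237,z))
cv2.imwrite("pics/wz.png",cv2.resize(p[40:310,240:360],None,fx=2,fy=2))
E
```

```text
[5. 2.]
[[519.8  91.  187. ]
 [516.9  85.3 187. ]] [  0.5 473. ]
180 [520.6  94.7 180. ] [531.1 -33.1 180. ]
187 [520.5  94.7 187. ] [530.8 -30.2 187. ]
194 [520.4  94.7 194. ] [530.4 -27.3 194. ]
```

View pics/wz.png

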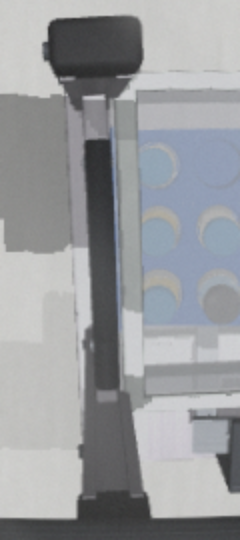

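Emit:
{"fn": "carry_out", "kwargs": {"increments": [{"dx": 1.3, "dy": 0.3, "dz": 0, "wx": 0, "wy": 0.004, "wz": -0.02, "grip": 7}, {"dx": 1.3, "dy": 0.3, "dz": 0, "wx": 0, "wy": 0.004, "wz": -0.02, "grip": 6}, {"dx": 0, "dy": 0, "dz": 2, "wx": 0, "wy": 0, "wz": 0, "grip": 6}, {"dx": 0, "dy": 0, "dz": 2, "wx": 0, "wy": 0, "wz": 0, "grip": 6}, {"dx": 0, "dy": 0, "dz": 2, "wx": 0, "wy": 0, "wz": 0, "grip": 6}, {"dx": 0, "dy": 0, "dz": 0, "wx": 0, "wy": 0, "wz": 0, "grip": 6}]}}

```text
clock: 2.75
eef_pos: [521.8, 52.6, 266.9]
tool_rot: [-2.085, -2.332, -0.002]
ft_force: [0.1, -0.3, -0.3]
gripper_width: 0.66
```

Run:
```python
from h import *
import cv2
plan(np.array([525.5,32,169]),0.082,5)
for n in ["wrist"]:
    p,d=optics.grab_frame(n); cv2.imwrite(f"pics/{n}2.png",p); np.save(f"pics/{n}2.npy",d)
```

```text
turn tool [-0.008 -0.01   0.03 ] dist 100.2
{"dx":-0.44,"dy":0.04,"dz":1.95,"wx":-0.002,"wy":-0.002,"wz":0.006},
{"dx":-0.43,"dy":0.04,"dz":1.96,"wx":-0.002,"wy":-0.002,"wz":0.006},
{"dx":-0.43,"dy":0.04,"dz":1.96,"wx":-0.002,"wy":-0.002,"wz":0.006},
{"dx":-0.43,"dy":0.04,"dz":1.96,"wx":-0.002,"wy":-0.002,"wz":0.006},
{"dx":-0.42,"dy":0.04,"dz":1.96,"wx":-0.002,"wy":-0.002,"wz":0.006},
```

View pics/wrist2.png

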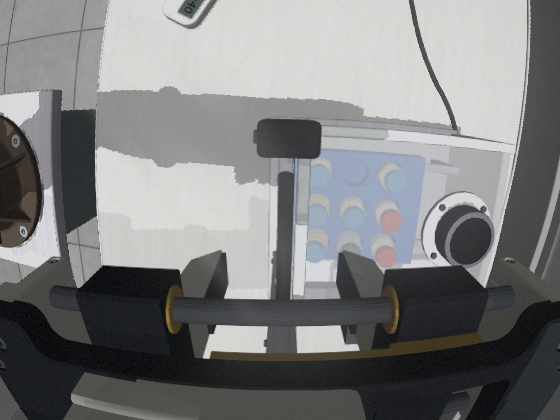

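Emit:
{"fn": "carry_out", "kwargs": {"increments": [{"dx": -1.0, "dy": 0.1, "dz": 0, "wx": 0, "wy": 0, "wz": 0.015, "grip": 6}, {"dx": -1.0, "dy": 0.1, "dz": 0.5, "wx": 0, "wy": 0, "wz": 0.015, "grip": 6}, {"dx": 0, "dy": 0.1, "dz": 2, "wx": 0, "wy": 0, "wz": 0, "grip": 6}, {"dx": 0, "dy": 0, "dz": 2, "wx": 0, "wy": 0, "wz": 0, "grip": 6}, {"dx": 0, "dy": 0, "dz": 0, "wx": 0, "wy": 0, "wz": 0, "grip": 6}, {"dx": 0, "dy": 0, "dz": 0, "wx": 0, "wy": 0, "wz": 0, "grip": 6}, {"dx": 0, "dy": 0, "dz": 0, "wx": 0, "wy": 0, "wz": 0, "grip": 6}]}}

```text
clock: 3.38
eef_pos: [532.6, 32.7, 229.3]
tool_rot: [-2.126, -2.305, -0.018]
ft_force: [0.2, 0.4, 0.1]
gripper_width: 0.656
```

Run:
```python
from h import *
plan(np.array([525.5,32,169]),0.082,3)
```

```text
turn tool [ 0.005 -0.012 -0.001] dist 60.7
{"dx":-0.03,"dy":-0.25,"dz":2.01,"wx":0.002,"wy":-0.004,"wz":-0.000},
{"dx":-0.02,"dy":-0.24,"dz":2.01,"wx":0.002,"wy":-0.004,"wz":-0.000},
{"dx":-0.01,"dy":-0.24,"dz":2.01,"wx":0.002,"wy":-0.004,"wz":-0.000},
```

Emit:
{"fn": "carry_out", "kwargs": {"increments": [{"dx": 0, "dy": -0.4, "dz": 1.0, "wx": 0, "wy": -0.006, "wz": 0, "grip": 6}, {"dx": 0, "dy": -0.3, "dz": 1.2, "wx": 0, "wy": -0.006, "wz": 0, "grip": 6}, {"dx": 0, "dy": 0, "dz": 0, "wx": 0, "wy": 0, "wz": 0, "grip": 6}, {"dx": 0, "dy": 0, "dz": 0, "wx": 0, "wy": 0, "wz": 0, "grip": 6}]}}

```text
clock: 3.72
eef_pos: [527.5, 31.6, 209.7]
tool_rot: [2.126, 2.303, 0.013]
ft_force: [-0.4, -0.4, -0.6]
gripper_width: 0.655
```

Run:
```python
from h import *
plan(np.array([525.5,32,169]),0.082,3)
```

```text
turn tool [ 0.011 -0.    -0.002] dist 40.8
{"dx":0.02,"dy":-0.08,"dz":1.36,"wx":0.004,"wy":-0.000,"wz":-0.001},
{"dx":0.02,"dy":-0.07,"dz":1.36,"wx":0.004,"wy":-0.000,"wz":-0.001},
{"dx":0.02,"dy":-0.07,"dz":1.36,"wx":0.004,"wy":-0.000,"wz":-0.001},
```

Emit:
{"fn": "carry_out", "kwargs": {"increments": [{"dx": 0, "dy": -0.1, "dz": 1.4, "wx": 0, "wy": 0, "wz": 0, "grip": 5}, {"dx": 0, "dy": -0.1, "dz": 1.4, "wx": 0, "wy": 0, "wz": 0, "grip": 5}, {"dx": 0, "dy": 0, "dz": 1.2, "wx": 0, "wy": 0, "wz": 0, "grip": 5}, {"dx": 0, "dy": 0, "dz": 0, "wx": 0, "wy": 0, "wz": 0, "grip": 5}, {"dx": 0, "dy": 0, "dz": 0, "wx": 0, "wy": 0, "wz": 0, "grip": 5}]}}

```text
clock: 4.13
eef_pos: [528.3, 32.1, 172.3]
tool_rot: [2.123, 2.302, 0.021]
ft_force: [0.2, 0.5, 0.7]
gripper_width: 0.544
```

Run:
```python
from h import *
import cv2
print(manip.state()["ft_force"])
plan(np.array([525.5,32,169]),0.082,1)
for n in ["scene","wrist"]:
    p,d=optics.grab_frame(n); cv2.imwrite(f"pics/{n}3.png",p)
    if n=="scene": cv2.imwrite("pics/s3z.png",cv2.resize(p[90:250,205:350],None,fx=3.5,fy=3.5))
```

```text
[0.2289875  0.51747085 0.70094407]
turn tool [ 0.017 -0.002 -0.001] dist 4.3
{"dx":0.01,"dy":-0.29,"dz":0.33,"wx":0.017,"wy":-0.002,"wz":-0.001},
```

View pics/s3z.png

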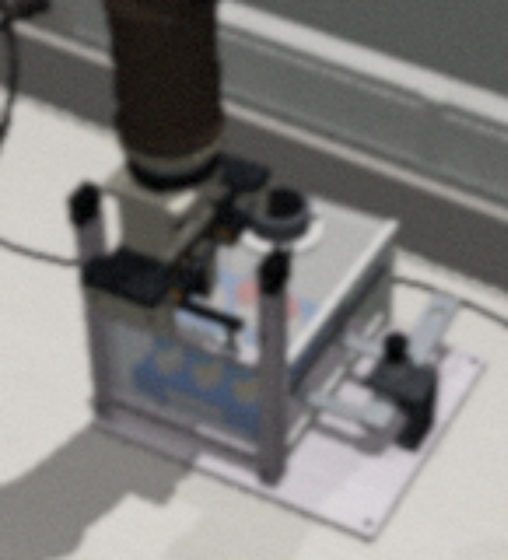

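View pics/wrist3.png

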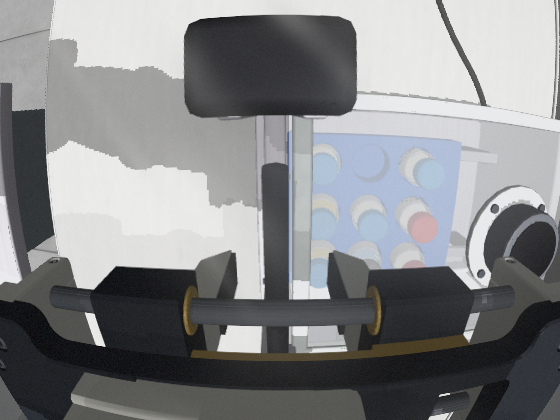

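Emit:
{"fn": "carry_out", "kwargs": {"newtons": 35, "increments": [{"dx": 0, "dy": -0.2, "dz": 0.2, "wx": 0.015, "wy": 0, "wz": 0, "grip": 4}, {"dx": 0, "dy": 0, "dz": 0, "wx": 0, "wy": 0, "wz": 0, "grip": 2}, {"dx": 0, "dy": 0, "dz": 0, "wx": 0, "wy": 0, "wz": 0, "grip": 0.5}, {"dx": 0, "dy": 0, "dz": 0, "wx": 0, "wy": 0, "wz": 0, "grip": 0.5}, {"dx": 0, "dy": 0, "dz": 0, "wx": 0, "wy": 0, "wz": 0, "grip": 0.5}, {"dx": 0, "dy": 0, "dz": 0, "wx": 0, "wy": 0, "wz": 0, "grip": 0.5}, {"dx": 0, "dy": 0, "dz": 0, "wx": 0, "wy": 0, "wz": 0, "grip": 0.5}, {"dx": 0, "dy": 0, "dz": 0, "wx": 0, "wy": 0, "wz": 0, "grip": 0.5}]}}

```text
clock: 4.9
eef_pos: [525.2, 32.0, 172.5]
tool_rot: [-2.128, -2.307, -0.002]
ft_force: [3.7, 0.2, -0.1]
gripper_width: 0.116
```

Emit:
{"fn": "carry_out", "kwargs": {"increments": [{"dx": 0, "dy": 0, "dz": -0.8, "wx": 0, "wy": 0, "wz": 0, "grip": 0.5}, {"dx": 0, "dy": 0, "dz": -1.2, "wx": 0, "wy": 0, "wz": 0, "grip": 0.5}, {"dx": 0, "dy": 0, "dz": -1.2, "wx": 0, "wy": 0, "wz": 0, "grip": 0.5}, {"dx": 0, "dy": 0, "dz": -1.2, "wx": 0, "wy": 0, "wz": 0, "grip": 0.5}, {"dx": 0, "dy": 0, "dz": -1.2, "wx": 0, "wy": 0, "wz": 0, "grip": 0.5}, {"dx": 0, "dy": 0, "dz": -1.0, "wx": 0, "wy": 0, "wz": 0, "grip": 0.5}, {"dx": 0, "dy": 0, "dz": 0, "wx": 0, "wy": 0, "wz": 0, "grip": 0.5}, {"dx": 0, "dy": 0, "dz": 0, "wx": 0, "wy": 0, "wz": 0, "grip": 0.5}]}}

```text
clock: 5.57
eef_pos: [525.2, 32.0, 242.0]
tool_rot: [-2.128, -2.308, 0.0]
ft_force: [0.6, -0.8, -4.5]
gripper_width: 0.116
```

Run:
```python
from h import *
import cv2
plan(np.array([525.5,32,270]),0.082,1)
for n in ["scene"]:
    p,d=optics.grab_frame(n); cv2.imwrite("pics/s4z.png",cv2.resize(p[90:250,205:350],None,fx=3.5,fy=3.5))
```

```text
turn tool [-0.001 -0.001 -0.001] dist 28.0
{"dx":0.00,"dy":0.02,"dz":-2.80,"wx":-0.001,"wy":-0.001,"wz":-0.001},
```

View pics/s4z.png

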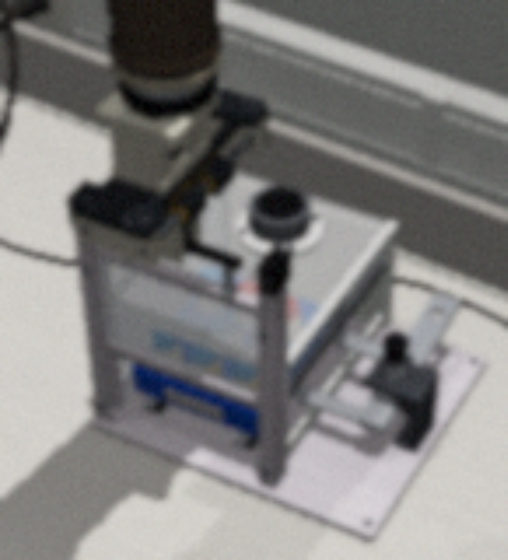

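Emit:
{"fn": "carry_out", "kwargs": {"increments": [{"dx": 0, "dy": 0, "dz": -0.8, "wx": 0, "wy": 0, "wz": 0, "grip": 0.5}, {"dx": 0, "dy": 0, "dz": -0.6, "wx": 0, "wy": 0, "wz": 0, "grip": 0.5}, {"dx": 0, "dy": 0, "dz": -0.3, "wx": 0, "wy": 0, "wz": 0, "grip": 0.5}, {"dx": 0, "dy": 0, "dz": -0.2, "wx": 0, "wy": 0, "wz": 0, "grip": 0.5}]}}

```text
clock: 5.95
eef_pos: [525.2, 32.0, 260.9]
tool_rot: [-2.129, -2.308, 0.002]
ft_force: [0.4, 0.2, -5.5]
gripper_width: 0.117
```

Emit:
{"fn": "carry_out", "kwargs": {"increments": [{"dx": 0, "dy": 0, "dz": -0.3, "wx": 0, "wy": 0, "wz": 0, "grip": 0.5}, {"dx": 0, "dy": 0, "dz": -0.2, "wx": 0, "wy": 0, "wz": 0, "grip": 0.5}]}}

```text
clock: 6.12
eef_pos: [525.0, 31.9, 265.6]
tool_rot: [-2.129, -2.308, 0.004]
ft_force: [9.5, 0.3, -29.7]
gripper_width: 0.117
```

Emit:
{"fn": "carry_out", "kwargs": {"increments": [{"dx": 0, "dy": 0, "dz": -0.2, "wx": 0, "wy": 0, "wz": 0, "grip": 0.5}, {"dx": 0, "dy": 0, "dz": -0.2, "wx": 0, "wy": 0, "wz": 0, "grip": 0.5}]}}

```text
clock: 6.28
eef_pos: [525.0, 31.9, 265.7]
tool_rot: [-2.129, -2.308, 0.008]
ft_force: [10.9, 0.1, -29.9]
gripper_width: 0.116
```

Emit:
{"fn": "carry_out", "kwargs": {"increments": [{"dx": 0, "dy": 0, "dz": 0, "wx": 0, "wy": 0, "wz": 0, "grip": 0.5}, {"dx": 0, "dy": 0, "dz": 0, "wx": 0, "wy": 0, "wz": 0, "grip": 3}, {"dx": 0, "dy": 0, "dz": 0, "wx": 0, "wy": 0, "wz": 0, "grip": 5}, {"dx": 0, "dy": 0, "dz": 0, "wx": 0, "wy": 0, "wz": 0, "grip": 6}, {"dx": 0, "dy": 0, "dz": 0, "wx": 0, "wy": 0, "wz": 0, "grip": 6}, {"dx": 0, "dy": 0, "dz": 0, "wx": 0, "wy": 0, "wz": 0, "grip": 6}]}}

```text
clock: 6.78
eef_pos: [525.8, 31.7, 266.8]
tool_rot: [-2.13, -2.309, 0.007]
ft_force: [-0.3, 0.2, 1.0]
gripper_width: 0.432
```

Run:
```python
from h import *
import cv2
print(manip.state()["ft_force"],pose()[0])
for n in ["scene","wrist"]:
    p,d=optics.grab_frame(n);cv2.imwrite(f"pics/{n}5.png",p)
    if n=="scene": cv2.imwrite("pics/s5z.png",cv2.resize(p[90:250,205:350],None,fx=3.5,fy=3.5))
```

```text
[-0.32275078  0.21619779  0.98624344] [525.76358245  31.74393238 266.8219953 ]
```

View pics/s5z.png

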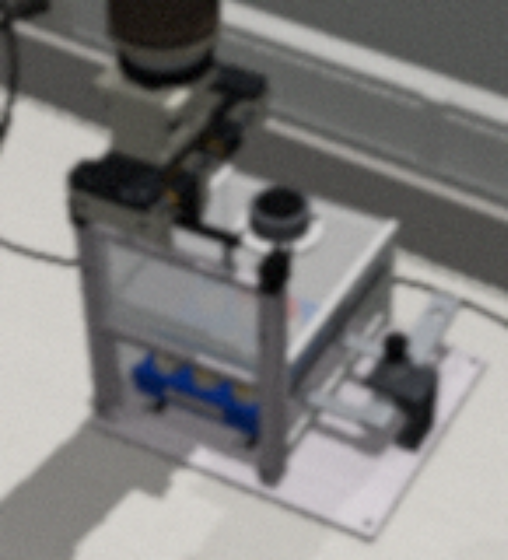

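View pics/wrist5.png

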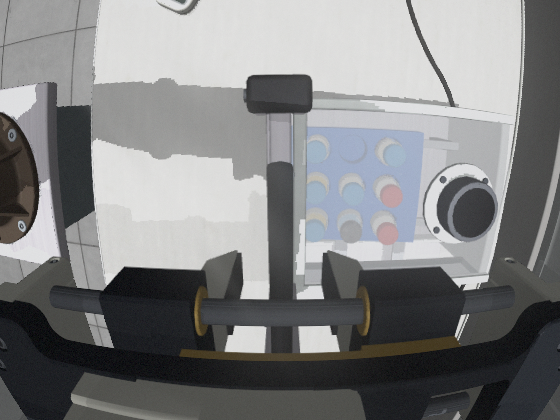

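Emit:
{"fn": "carry_out", "kwargs": {"increments": [{"dx": 0, "dy": 0, "dz": -1.5, "wx": 0, "wy": 0, "wz": 0, "grip": 5}, {"dx": 0, "dy": 0, "dz": -2.5, "wx": 0, "wy": 0, "wz": 0, "grip": 5}, {"dx": 0, "dy": 0, "dz": -2.5, "wx": 0, "wy": 0, "wz": 0, "grip": 5}, {"dx": -2, "dy": 0.8, "dz": 0, "wx": 0, "wy": 0, "wz": 0, "grip": 5}, {"dx": -2.8, "dy": 1.2, "dz": 0, "wx": 0, "wy": 0, "wz": 0, "grip": 5}, {"dx": -2.8, "dy": 1.2, "dz": 0, "wx": 0, "wy": 0, "wz": 0, "grip": 5}, {"dx": -2.8, "dy": 1.2, "dz": 0, "wx": 0, "wy": 0, "wz": 0, "grip": 5}, {"dx": -2.8, "dy": 1.2, "dz": 0, "wx": 0, "wy": 0, "wz": 0, "grip": 5}, {"dx": -2.8, "dy": 1.2, "dz": 0, "wx": 0, "wy": 0, "wz": 0, "grip": 5}, {"dx": -2.8, "dy": 1.2, "dz": 0, "wx": 0, "wy": 0, "wz": 0, "grip": 5}, {"dx": -1.5, "dy": 0.6, "dz": 0, "wx": 0, "wy": 0, "wz": 0, "grip": 5}, {"dx": 0, "dy": 0, "dz": 0, "wx": 0, "wy": 0, "wz": 0, "grip": 5}]}}

```text
clock: 7.88
eef_pos: [632.7, -168.1, 335.4]
tool_rot: [-2.117, -2.32, 0.004]
ft_force: [-1.5, -0.6, 0.8]
gripper_width: 0.547
```

Emit:
{"fn": "carry_out", "kwargs": {"increments": [{"dx": 0, "dy": 0, "dz": 0, "wx": 0, "wy": 0, "wz": 0, "grip": 5}, {"dx": 0, "dy": 0, "dz": 0, "wx": 0, "wy": 0, "wz": 0, "grip": 5}]}}

```text
clock: 8.05
eef_pos: [632.4, -169.1, 334.8]
tool_rot: [-2.119, -2.317, 0.006]
ft_force: [-0.1, 0.4, -0.5]
gripper_width: 0.543
```

Run:
```python
from h import *
import cv2
print(pose()[0]); plan(np.array([647,-114,240]),0.082,5)
np.save("T6.npy",optics.camera_model("wrist")["cam_to_world"])
for n in ["scene","wrist"]:
    p,d=optics.grab_frame(n);cv2.imwrite(f"pics/{n}6.png",p); np.save(f"pics/{n}6.npy",d)
```

```text
[ 632.44651903 -169.09408126  334.78785039]
turn tool [-0.004  0.001  0.007] dist 110.6
{"dx":1.07,"dy":0.40,"dz":1.89,"wx":-0.001,"wy":0.000,"wz":0.001},
{"dx":1.07,"dy":0.39,"dz":1.89,"wx":-0.001,"wy":0.000,"wz":0.001},
{"dx":1.07,"dy":0.39,"dz":1.89,"wx":-0.001,"wy":0.000,"wz":0.001},
{"dx":1.07,"dy":0.39,"dz":1.89,"wx":-0.001,"wy":0.000,"wz":0.001},
{"dx":1.07,"dy":0.38,"dz":1.90,"wx":-0.001,"wy":0.000,"wz":0.001},
```

View pics/scene6.png

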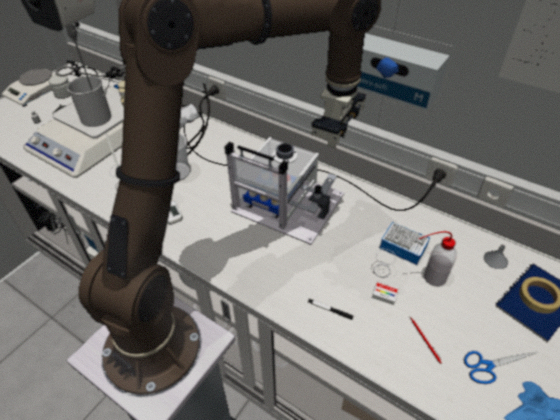

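View pics/wrist6.png

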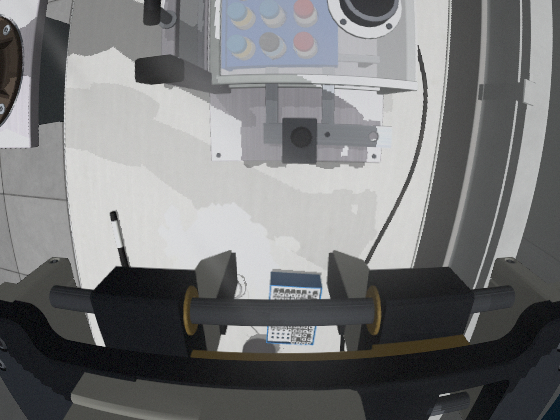

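Run:
```python
from h import *
import cv2
np.set_printoptions(precision=1,suppress=True)
T=np.load("T6.npy");p=cv2.imread("pics/wrist6.png")
c=p[110:170,270:335]; cv2.imwrite("pics/kz.png",cv2.resize(c,None,fx=8,fy=8,interpolation=cv2.INTER_NEAREST))
print(wplane(301,137,124,T), T[:3,3])
```

```text
[ 649.3 -114.3  124. ] [626.1 -86.4 492.9]
```

View pics/kz.png

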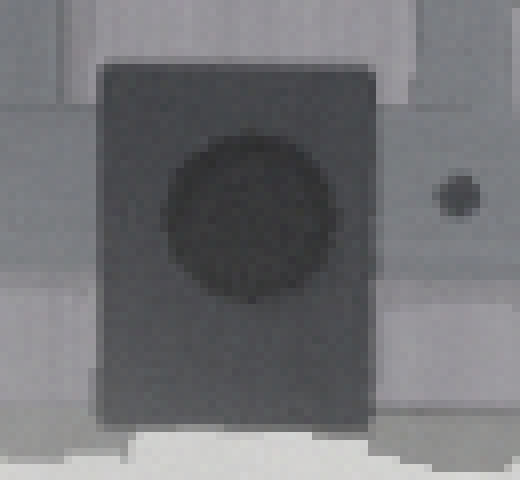

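Emit:
{"fn": "carry_out", "kwargs": {"increments": [{"dx": 1.8, "dy": 0.7, "dz": 0.5, "wx": 0, "wy": 0, "wz": 0, "grip": 5}, {"dx": 1.8, "dy": 0.7, "dz": 1, "wx": 0, "wy": 0, "wz": 0, "grip": 5}, {"dx": 1.8, "dy": 0.6, "dz": 2, "wx": 0, "wy": 0, "wz": 0, "grip": 5}, {"dx": 0, "dy": 0, "dz": 2.5, "wx": 0, "wy": 0, "wz": 0, "grip": 5}, {"dx": 0, "dy": 0, "dz": 2.5, "wx": 0, "wy": 0, "wz": 0, "grip": 5}, {"dx": 0, "dy": 0, "dz": 2, "wx": 0, "wy": 0, "wz": 0, "grip": 5}, {"dx": 0, "dy": 0, "dz": 0, "wx": 0, "wy": 0, "wz": 0, "grip": 5}, {"dx": 0, "dy": 0, "dz": 0, "wx": 0, "wy": 0, "wz": 0, "grip": 5}, {"dx": 0, "dy": 0, "dz": 0, "wx": 0, "wy": 0, "wz": 0, "grip": 5}]}}

```text
clock: 8.9
eef_pos: [647.7, -96.8, 231.4]
tool_rot: [-2.1, -2.335, -0.01]
ft_force: [-0.2, 1.3, 0.5]
gripper_width: 0.545
```

Run:
```python
from h import *
import cv2
print(pose()[0]); plan(np.array([648.5,-114,170]),0.082,1)
for n in ["scene","wrist"]:
    p,d=optics.grab_frame(n);cv2.imwrite(f"pics/{n}7.png",p)
    if n=="scene": cv2.imwrite("pics/s7z.png",cv2.resize(p[70:250,225:385],None,fx=3.2,fy=3.2))
```

```text
[647.70983194 -96.79835896 231.44496223]
turn tool [ 0.004 -0.005  0.024] dist 63.8
{"dx":-1.75,"dy":-0.13,"dz":6.14,"wx":0.004,"wy":-0.005,"wz":0.024},
```

View pics/s7z.png

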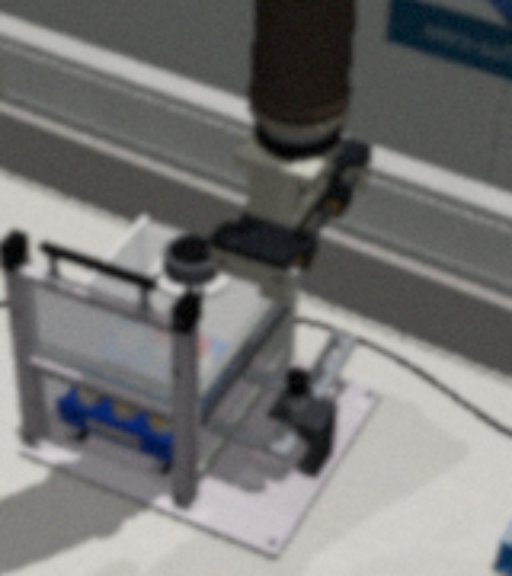

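View pics/wrist7.png

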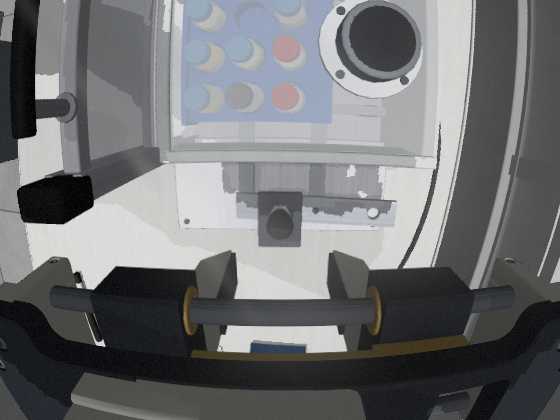

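Emit:
{"fn": "carry_out", "kwargs": {"increments": [{"dx": -0.8, "dy": 0, "dz": 0.5, "wx": 0, "wy": 0, "wz": 0.012, "grip": 5}, {"dx": -0.7, "dy": 0, "dz": 1.5, "wx": 0, "wy": 0, "wz": 0.01, "grip": 5}, {"dx": 0, "dy": 0, "dz": 2, "wx": 0, "wy": 0, "wz": 0, "grip": 5}, {"dx": 0, "dy": 0, "dz": 1.5, "wx": 0, "wy": 0, "wz": 0, "grip": 5}, {"dx": 0, "dy": 0, "dz": 0, "wx": 0, "wy": 0, "wz": 0, "grip": 5}, {"dx": 0, "dy": 0, "dz": 0, "wx": 0, "wy": 0, "wz": 0, "grip": 5}, {"dx": 0, "dy": 0, "dz": 0, "wx": 0, "wy": 0, "wz": 0, "grip": 5}]}}

```text
clock: 9.58
eef_pos: [654.5, -119.3, 182.9]
tool_rot: [2.127, 2.294, 0.022]
ft_force: [-0.4, 0.2, 0.5]
gripper_width: 0.544
```

Run:
```python
from h import *
import cv2
print(pose()[0]); plan(np.array([648.5,-114,150]),0.082,1)
```

```text
[ 654.53181247 -119.26574916  182.94818265]
turn tool [ 0.019 -0.    -0.006] dist 33.9
{"dx":0.57,"dy":-0.62,"dz":3.28,"wx":0.019,"wy":-0.000,"wz":-0.006},
```

Emit:
{"fn": "carry_out", "kwargs": {"increments": [{"dx": 0.3, "dy": -0.4, "dz": 0.6, "wx": 0.01, "wy": 0, "wz": 0, "grip": 5}, {"dx": 0.2, "dy": -0.3, "dz": 0.6, "wx": 0.008, "wy": 0, "wz": 0, "grip": 5}, {"dx": 0, "dy": 0, "dz": 0.6, "wx": 0, "wy": 0, "wz": 0, "grip": 5}, {"dx": 0, "dy": 0, "dz": 0, "wx": 0, "wy": 0, "wz": 0, "grip": 5}, {"dx": 0, "dy": 0, "dz": 0, "wx": 0, "wy": 0, "wz": 0, "grip": 5}]}}

```text
clock: 10.0
eef_pos: [648.3, -114.9, 166.5]
tool_rot: [2.134, 2.301, 0.004]
ft_force: [-0.2, -0.7, -0.1]
gripper_width: 0.546
```

Run:
```python
from h import *
import cv2
print(pose()[0]); plan(np.array([648.5,-114,140]),0.082,1)
p,d=optics.grab_frame("wrist");cv2.imwrite(f"pics/wrist8.png",p)
```

```text
[ 648.27521164 -114.93624672  166.54236845]
turn tool [ 0.004  0.    -0.007] dist 26.6
{"dx":0.09,"dy":0.02,"dz":2.65,"wx":0.004,"wy":0.000,"wz":-0.007},
```

View pics/wrist8.png

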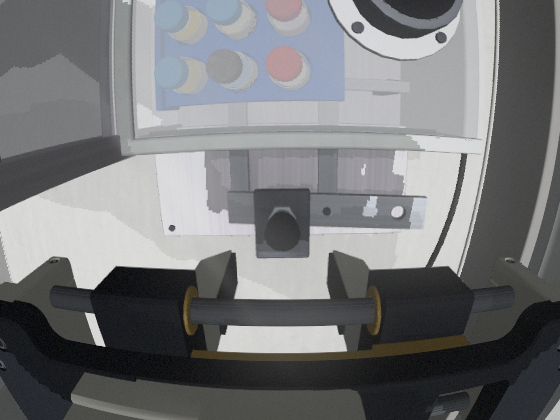

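Emit:
{"fn": "carry_out", "kwargs": {"increments": [{"dx": 0.1, "dy": 0, "dz": 0.8, "wx": 0, "wy": 0, "wz": 0, "grip": 5}, {"dx": 0, "dy": 0, "dz": 1.2, "wx": 0, "wy": 0, "wz": 0, "grip": 5}, {"dx": 0, "dy": 0, "dz": 1.2, "wx": 0, "wy": 0, "wz": 0, "grip": 5}, {"dx": 0, "dy": 0, "dz": 1.2, "wx": 0, "wy": 0, "wz": 0, "grip": 5}, {"dx": 0, "dy": 0, "dz": 0.8, "wx": 0, "wy": 0, "wz": 0, "grip": 5}, {"dx": 0, "dy": 0, "dz": 0, "wx": 0, "wy": 0, "wz": 0, "grip": 5}, {"dx": 0, "dy": 0, "dz": 0, "wx": 0, "wy": 0, "wz": 0, "grip": 5}, {"dx": 0, "dy": 0, "dz": 0, "wx": 0, "wy": 0, "wz": 0, "grip": 5}]}}

```text
clock: 10.72
eef_pos: [647.4, -113.6, 107.0]
tool_rot: [2.136, 2.303, 0.001]
ft_force: [0.4, -1.0, 0.3]
gripper_width: 0.546
```

Run:
```python
from h import *
import cv2
np.set_printoptions(precision=1,suppress=True)
print(pose()[0],manip.state()["ft_force"]); plan(np.array([648.5,-114,95]),0.082,1)
p,d=optics.grab_frame("wrist");cv2.imwrite(f"pics/wrist9.png",p)
p,d=optics.grab_frame("scene");cv2.imwrite("pics/s9z.png",cv2.resize(p[70:250,225:385],None,fx=3.2,fy=3.2))
```

```text
[ 647.4 -113.6  107. ] [ 0.4 -1.   0.3]
turn tool [ 0.  0. -0.] dist 12.1
{"dx":-0.05,"dy":0.10,"dz":1.20,"wx":0.001,"wy":0.000,"wz":-0.007},
```

View pics/wrist9.png

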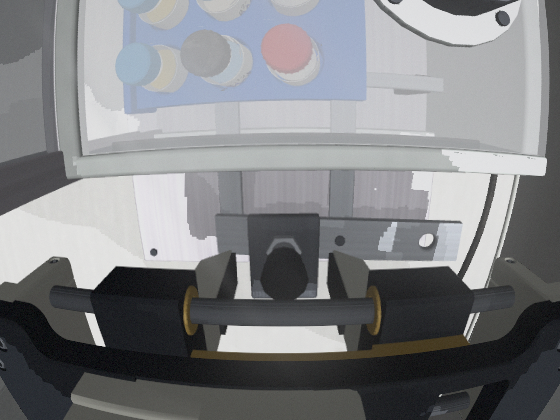

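View pics/s9z.png

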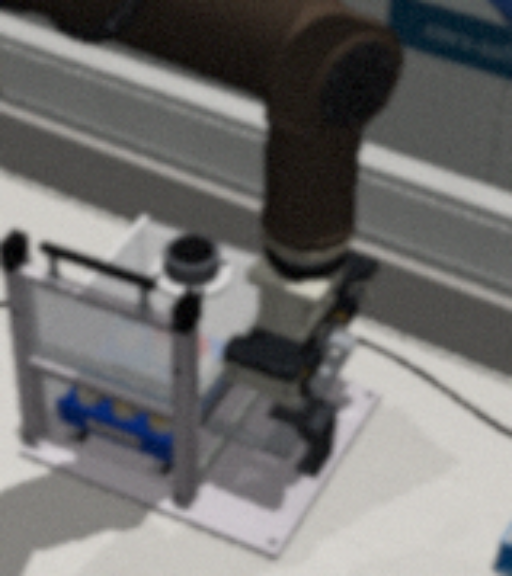

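Emit:
{"fn": "carry_out", "kwargs": {"newtons": 50, "increments": [{"dx": 0, "dy": 0.1, "dz": 0.6, "wx": 0, "wy": 0, "wz": 0, "grip": 5}, {"dx": 0, "dy": 0, "dz": 0.5, "wx": 0, "wy": 0, "wz": 0, "grip": 5}, {"dx": 0, "dy": 0, "dz": 0, "wx": 0, "wy": 0, "wz": 0, "grip": 4}, {"dx": 0, "dy": 0, "dz": 0, "wx": 0, "wy": 0, "wz": 0, "grip": 2.5}, {"dx": 0, "dy": 0, "dz": 0, "wx": 0, "wy": 0, "wz": 0, "grip": 1.5}, {"dx": 0, "dy": 0, "dz": 0, "wx": 0, "wy": 0, "wz": 0, "grip": 1.5}, {"dx": 0, "dy": 0, "dz": 0, "wx": 0, "wy": 0, "wz": 0, "grip": 1.5}, {"dx": 0, "dy": 0, "dz": 0, "wx": 0, "wy": 0, "wz": 0, "grip": 1.5}]}}

```text
clock: 11.48
eef_pos: [648.6, -113.9, 97.3]
tool_rot: [2.135, 2.302, 0.003]
ft_force: [2.7, 0.3, -2.8]
gripper_width: 0.254
```

Emit:
{"fn": "carry_out", "kwargs": {"increments": [{"dx": 0, "dy": 0, "dz": -0.4, "wx": 0, "wy": 0, "wz": 0, "grip": 1.5}, {"dx": 0, "dy": 0, "dz": -0.4, "wx": 0, "wy": 0, "wz": 0, "grip": 1.5}, {"dx": 0, "dy": 0, "dz": -0.4, "wx": 0, "wy": 0, "wz": 0, "grip": 1.5}]}}

```text
clock: 11.73
eef_pos: [648.6, -113.9, 107.4]
tool_rot: [2.135, 2.302, 0.001]
ft_force: [4.0, -1.3, -13.9]
gripper_width: 0.25
```

Emit:
{"fn": "carry_out", "kwargs": {"increments": [{"dx": 0, "dy": 0, "dz": -0.3, "wx": 0, "wy": 0, "wz": 0, "grip": 1.5}, {"dx": 0, "dy": 0, "dz": -0.3, "wx": 0, "wy": 0, "wz": 0, "grip": 1.5}]}}

```text
clock: 11.9
eef_pos: [648.0, -113.7, 110.9]
tool_rot: [2.136, 2.303, -0.003]
ft_force: [19.4, -6.1, -59.5]
gripper_width: 0.249
```

Emit:
{"fn": "carry_out", "kwargs": {"newtons": 55, "increments": [{"dx": 0, "dy": 0, "dz": 0, "wx": 0, "wy": 0, "wz": 0, "grip": 1.5}, {"dx": 0, "dy": 0, "dz": -0.1, "wx": 0, "wy": 0, "wz": 0, "grip": 1.5}]}}

```text
clock: 12.07
eef_pos: [648.4, -113.9, 110.0]
tool_rot: [2.135, 2.302, -0.005]
ft_force: [5.0, -1.3, -13.7]
gripper_width: 0.246
```

Run:
```python
from h import *
import cv2
np.set_printoptions(precision=1,suppress=True)
p,d=optics.grab_frame("wrist");cv2.imwrite(f"pics/wrist10.png",p)
p,d=optics.grab_frame("scene");cv2.imwrite("pics/s10z.png",cv2.resize(p[70:250,225:385],None,fx=3.2,fy=3.2))
print(pose()[0],manip.state()["ft_force"],manip.state()["gripper_width"])
```

```text
[ 648.3 -113.9  110.4] [  5.3  -2.2 -13.7] 0.2518282506981308
```

View pics/wrist10.png

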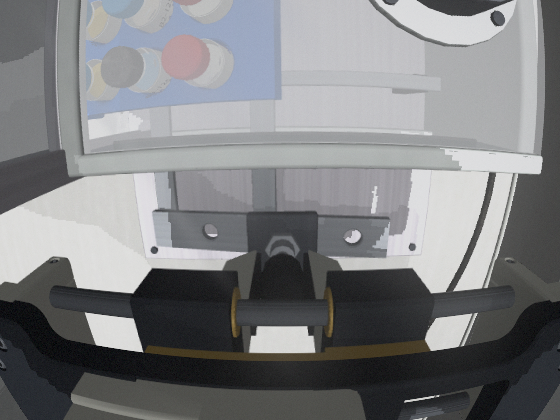

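View pics/s10z.png

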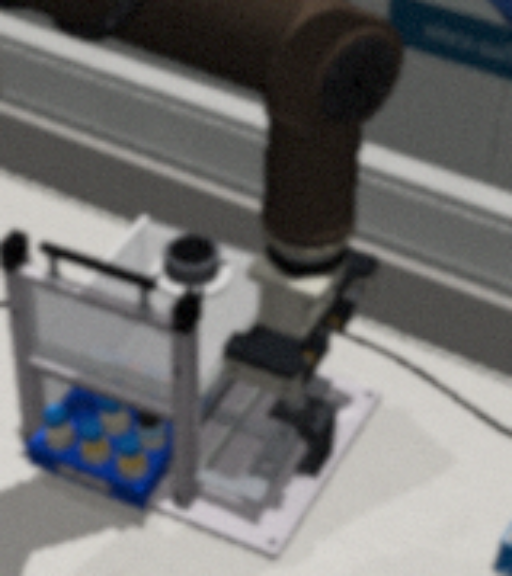

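Emit:
{"fn": "carry_out", "kwargs": {"increments": [{"dx": 0, "dy": 0, "dz": -0.15, "wx": 0, "wy": 0, "wz": 0, "grip": 1.5}, {"dx": 0, "dy": 0, "dz": -0.15, "wx": 0, "wy": 0, "wz": 0, "grip": 1.5}, {"dx": 0, "dy": 0, "dz": -0.15, "wx": 0, "wy": 0, "wz": 0, "grip": 1.5}, {"dx": 0, "dy": 0, "dz": -0.15, "wx": 0, "wy": 0, "wz": 0, "grip": 1.5}, {"dx": 0, "dy": 0, "dz": -0.15, "wx": 0, "wy": 0, "wz": 0, "grip": 1.5}, {"dx": 0, "dy": 0, "dz": -0.15, "wx": 0, "wy": 0, "wz": 0, "grip": 1.5}]}}

```text
clock: 12.67
eef_pos: [648.3, -113.9, 110.6]
tool_rot: [2.135, 2.302, -0.015]
ft_force: [9.1, -3.6, -24.8]
gripper_width: 0.251
```

Emit:
{"fn": "carry_out", "kwargs": {"increments": [{"dx": 0, "dy": 0, "dz": -0.15, "wx": 0, "wy": 0, "wz": 0, "grip": 1.5}, {"dx": 0, "dy": 0, "dz": -0.15, "wx": 0, "wy": 0, "wz": 0, "grip": 1.5}, {"dx": 0, "dy": 0, "dz": -0.15, "wx": 0, "wy": 0, "wz": 0, "grip": 1.5}, {"dx": 0, "dy": 0, "dz": -0.15, "wx": 0, "wy": 0, "wz": 0, "grip": 1.5}, {"dx": 0, "dy": 0, "dz": -0.15, "wx": 0, "wy": 0, "wz": 0, "grip": 1.5}, {"dx": 0, "dy": 0, "dz": -0.15, "wx": 0, "wy": 0, "wz": 0, "grip": 1.5}]}}

```text
clock: 13.17
eef_pos: [648.3, -113.9, 110.7]
tool_rot: [2.136, 2.302, -0.024]
ft_force: [8.5, -3.0, -24.2]
gripper_width: 0.253
```

Run:
```python
from h import *
import cv2
np.set_printoptions(precision=1,suppress=True)
p,d=optics.grab_frame("wrist");cv2.imwrite(f"pics/wrist11.png",p)
p,d=optics.grab_frame("scene");cv2.imwrite("pics/s11.png",p);cv2.imwrite("pics/s11z.png",cv2.resize(p[70:250,225:385],None,fx=3.2,fy=3.2))
print(pose()[0],manip.state()["ft_force"],manip.state()["gripper_width"])
```

```text
[ 648.3 -113.9  110.6] [  9.5  -2.8 -25.2] 0.24793686445003865
```

View pics/wrist11.png

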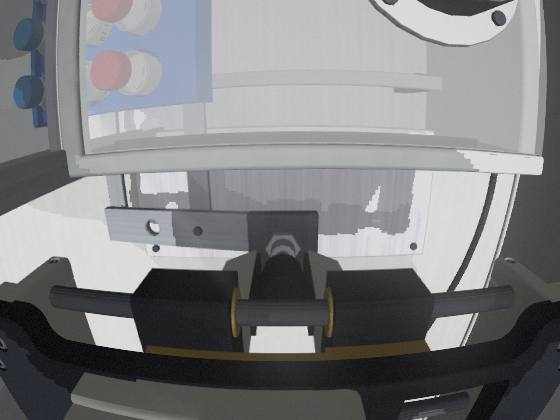

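View pics/s11z.png

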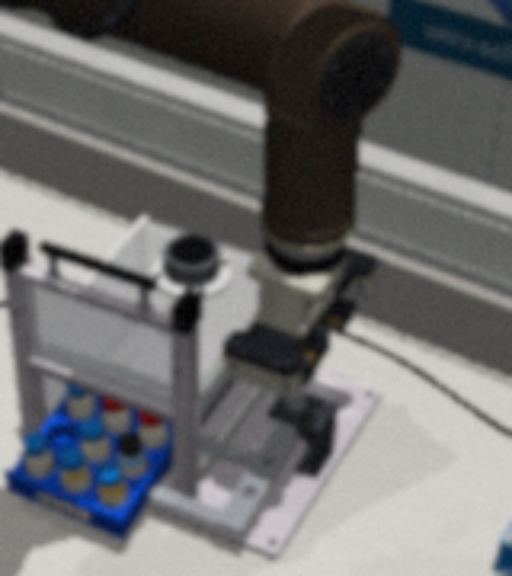

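Emit:
{"fn": "carry_out", "kwargs": {"increments": [{"dx": 0, "dy": 0, "dz": -0.15, "wx": 0, "wy": 0, "wz": 0, "grip": 1.5}, {"dx": 0, "dy": 0, "dz": -0.15, "wx": 0, "wy": 0, "wz": 0, "grip": 1.5}, {"dx": 0, "dy": 0, "dz": -0.15, "wx": 0, "wy": 0, "wz": 0, "grip": 1.5}, {"dx": 0, "dy": 0, "dz": -0.15, "wx": 0, "wy": 0, "wz": 0, "grip": 1.5}, {"dx": 0, "dy": 0, "dz": -0.15, "wx": 0, "wy": 0, "wz": 0, "grip": 1.5}, {"dx": 0, "dy": 0, "dz": -0.15, "wx": 0, "wy": 0, "wz": 0, "grip": 1.5}]}}

```text
clock: 13.77
eef_pos: [648.3, -113.9, 110.6]
tool_rot: [2.137, 2.302, -0.034]
ft_force: [8.5, -3.4, -24.7]
gripper_width: 0.249
```

Run:
```python
from h import *
import cv2
np.set_printoptions(precision=1,suppress=True)
p,d=optics.grab_frame("wrist");cv2.imwrite(f"pics/wrist12.png",p)
p,d=optics.grab_frame("scene");cv2.imwrite("pics/s12.png",p)
q=cv2.imread("pics/s11.png"); x=cv2.absdiff(p,q).max(2)[150:250,215:300]; print("scene diff",(x>40).sum())
q=cv2.imread("pics/wrist11.png"); w=cv2.imread("pics/wrist12.png");x=cv2.absdiff(w,q).max(2)[190:260,90:330]; print("wrist diff",(x>40).sum())
print(pose()[0],manip.state()["ft_force"],manip.state()["gripper_width"])
```

```text
scene diff 0
wrist diff 195
[ 648.3 -113.9  110.6] [  9.3  -4.8 -25.2] 0.251029679902762
```

View pics/s12.png

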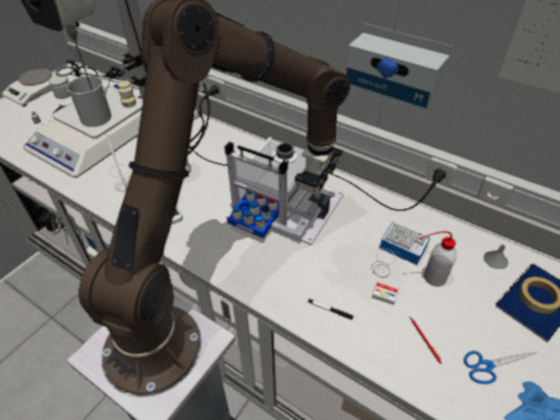

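View pics/wrist12.png

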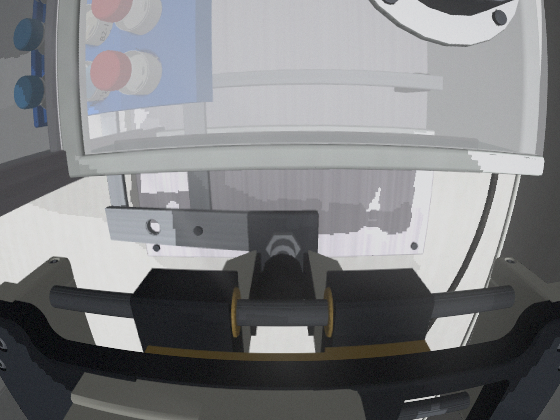

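Run:
```python
from workcell import manip
print(manip.state()["ft_force"],manip.state()["gripper_width"],manip.sign_off())
```

```text
the job is handed in; nothing more can be done
[  9.26967597  -4.81815162 -25.23263142] 0.251029679902762 None
```

The tray is out, as far as I can measure at its front stop. I handed the job in at about 14 s with the gripper still holding the knob and the plunger fully up.

- **Sash:** I gripped the bar handle and raised it about 93 mm. It began roughly 18 mm open, and at the top the force jumped to 30 N without further movement. After I let go, pictures taken later showed it still up.
- **Plunger:** I then gripped the knob at 50 N, later 55 N, and pulled it up about 13.3 mm until it hit its stop. At the stop the wrist force briefly reached about 60 N, so I eased it to a steady upward pull of about 25 N. The gripper opening stayed at 23 mm.
- **Tray:** It rolled out under the sash. It was at the same place in two scene pictures 0.6 s apart. The holes in its steel bar moved about 100 mm in the wrist picture, which matches the front stop, but I judged this by pixel scale.
- **Disagreements:** The tool tilted slowly, to about 2 degrees, while holding the knob up, and I left that uncorrected. The wrist picture also changed slightly between the last two frames, which fits that tilt.
- **Other things on the bench:** Nothing looks disturbed in the last scene picture. The arm hides part of the bench on the left there (steel cup, timer), so I could not check those fully.

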